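# Check a freewheel hub on the test turntable

### The job

Check the blue freewheel hub on the test turntable: carry it by its blue housing (never by the knob), set it down level in the nest between the two dark cheeks and let go. Then take it by its orange knob: first turn the knob anticlockwise by at least 70 degrees to see that it spins loose, then work the knob clockwise, swinging it back and forth or regripping as needed, until it has driven the turntable's red pointer into the middle of the green arc, not past it. Let go and leave the hub seated in the nest; turn the turntable only through the knob, and leave the things round about where they are.

Things in the scene. Friction and masses are not known exactly. Their poses are not given: they have to be found in the camera images.
- hub_center (a point): centre of the loose freewheel hub's blue housing, a block 62 mm long (x), 50 mm wide (y), 40 mm tall (z) with an aluminium cover, 0.45 kg; the point is 20 mm above its underside. Carry it by the two end faces at x = +-31 mm: they stay free in the nest.
- knob_grip (a point): middle of the orange bar of the hub's knob, on the knob's upright axis, 56.5 mm above the housing's underside. The bar is 44 mm long (x), 16 mm wide (y), 25 mm tall (44 to 69 mm above the underside), on a black disc 42 mm across; a white line marks its +x end. The axes turn with the knob.
- knob (a joint): angle of the knob in the housing, rad, 0 at the start. A ratchet of 13 teeth with two pawls lies between them: anticlockwise (seen from above) the knob spins loose with a clicking drag of 0.02 to 0.1 N m and this angle grows; clockwise it grips after at most about 15 degrees of play and takes the housing along.
- stand (a point): middle of the underside of the fixed test stand: a round grey dial plate 160 mm across and 14 mm thick, standing on the bench, with black ticks and a green arc on its top. Its x axis points to the zero tick; the green arc's middle lies 2.4 rad (137 degrees) clockwise from there seen from above.
- nest (a point): middle of the nest's floor on the turntable's upright axis, 25 mm above the bench; axes turn with the turntable. Pocket for the housing: two dark cheeks along x, 57 mm apart inside, 44 mm long, 20 mm tall, tops flared; end lips 4 mm tall, 72 mm apart inside. The hub stands in it upright, its long side along x, either way round, underside on this point.
- turntable (a joint): angle of the turntable (aluminium disc 110 mm across), rad: 0 when its red pointer (along nest x, below the nest's floor) is at the zero tick, growing clockwise seen from above; green arc from 2.16 to 2.64, stops at 0 and 3.3. It stays where it is left; turning it takes about 0.25 N m.
- timer: white bench timer, 43 x 66 x 57 mm, bystander, origin at its underside
- bottle_amber: amber bottle with a black cap, 55 mm across, 119 mm tall, bystander, origin at its underside
- bottle_small: small clear bottle with a green cap, 45 mm across, 92 mm tall, bystander, origin at its underside
- micro_rack: purple rack of small coloured tubes, 48 x 112 x 32 mm, bystander, origin at its underside
There are look-alikes about, which are no part of the job. There is more than one size of the part that bears stand; the job needs the larger.

How it is judged:
By the outcome, as a careful person would: the job done as asked, in the order asked, and still so for the second after the job is handed in, with the robot touching nothing.
It also fails if it takes over 64 s, if anything falls off the work surface, if the arm or the gripper's body presses on something with over 40 N, if the wrist force passes 120 N, or if a joint passes its speed limit or range.

### The arm

A 6-joint arm with a two-finger parallel gripper is mounted at the origin on a cart in front of the work surface, level with it; the furniture and walls round the work are solid. World frame = base frame: x ahead of the robot, y to its left, z up, the work surface at z = 0. Lengths are in mm, angles in degrees, forces in N, time in s.
With the tool pointing down it reaches from about 300 to 750 mm from the base axis. Payload 8.5 kg.
Tool frame: the origin (TCP) lies on the centre line of the jaws, within the pads' length; the fingertips stand 19 mm ahead of it and the grasp point (between the pads) is the TCP; z points along the fingers, y is the line along which they close (so a half turn about z gives the same grasp; the last joint's range is limited). The gripper opens to 85 mm and grips with 20 to 120 N. Pads are 22 mm wide; open, the fingers measure 114 mm over their backs; the gripper's body (76 mm by 85 mm) begins 54 mm behind the grasp point. The pads swing forward as they close: fully open they stand 13 mm farther back than shut.
Start: joints at [63.925, 21.807, 74.336, -0, 83.858, -12.336], TCP at [130.622, 534.246, 250.322] pointing down, gripper open.
Joint ranges: [-178.18, 178.18], [-50.72, 133.34], [12.68, 142.11], [-81.47, 261.47], [9.98, 163.14], [-165.26, 165.26]. Speed limits (degrees/s): [136.94, 136.94, 180, 180, 180, 180].

### API

Orientations are given as a 3x3 rotation matrix whose columns are the frame's x, y, z axes.
In Python, from workcell import arm gives the robot as it stands.
- The arm moves only by the shell command python3 -m creep 'ROWS' [FORCE]. ROWS is a JSON object of lists of equal length, an entry for each row: "fingers": the closure, from 0 (fully open) to 1 (shut); "slide": the shift along the tool's x, y, z in cm, a list of three; "angular": the turn, a rotation vector about the tool's x, y, z in rad, a list of three. A call has 1 to 8 rows; each row shifts and turns the commanded pose from where the row before left it, along the tool's axes as they then stand; what a row does not reach is not made up. A row lasts 1/10 s, in which the tool goes at most 50 mm and 8.59 degrees, less where a joint would pass 70% of its speed; a pose out of reach is approached as far as the arm can. A call is refused whole if a number of a shift passes 5 or a number of a turn 0.15, either way. A call with a gripper value outside its range is refused whole. The fingers move at their own pace and stop on an object; FORCE is the grip in N (left out, the last holds). Time passes only in rows, so rows that do not move let the fingers close. It gives the time, the measured TCP pose, the force, the opening and the grip force at its end, in the units of the state.
- arm.read_state(): the state, without advancing time (a new reading comes with each control period).
- arm.read_camera(name): name is "scene" or "top" or "wrist"; returns a dict with "pixels" (384x512x3 uint8, blue, green, red), "K" (3x3 intrinsics, pixels), "k1" (the pictures are not rectified: a ray, as slopes to the right and down, at radius r is drawn at 1 + k1 r^2 times it, then the intrinsics apply), "world_to_cam" (4x4, takes a point from world to camera coordinates); the wrist camera has in their place "hand_eye" (4x4, takes a point from camera to tool coordinates, whose origin is the TCP and whose axes are the flange's). Camera axes: x right, y down, z forward; pixel columns grow to the right and rows downward; lengths in mm; the calibration is good to about 2 mm. A picture is of the moment at which its call begins: read the wrist's pose just before it. There is no depth.
- arm.hand_in(): hands the job in; it is judged then, once.
The state is a dict: "time_s": time; "q": joint angles; "joint_vel": joint speeds; "joint_efforts": joint torques, N m; "eef_pos": TCP position; "tcp_rot": TCP orientation; "contact_force": force on the tool from outside, world axes, zero at the start; "moment": the same for the moment, N m; "grip_width": finger opening in mm; "gripper_force": force on a finger pad.
Only numpy, scipy, OpenCV 4.12 (cv2) and the standard library are available. Lean on these libraries where they do the work, as an engineer would, in place of code of your own. Each camera call takes 0.05 s, during which the arm holds its last target. There are 200 camera calls.

## Working session

There is one attempt and no reset: what is moved stays moved. The work goes in short steps, Python scripts to look and compute and a shell command to move; the robot and the scene stay as the last step left them, time stands still between calls to the robot, and variables do not carry over. Pictures are saved under pics/ and viewed, at most 10 in all, crops included, and the job is handed in when it is done.

```bash
mkdir -p pics; ls; cat > h.py <<'E'
import numpy as np, cv2
from workcell import arm
def snap(name,fn=None):
    s=arm.read_state(); c=arm.read_camera(name); c['s']=s
    if name=='wrist':
        T=np.eye(4); T[:3,:3]=np.array(s['tcp_rot']); T[:3,3]=s['eef_pos']
        c['c2w']=T@np.array(c['hand_eye'])
    else: c['c2w']=np.linalg.inv(np.array(c['world_to_cam']))
    c['pixels']=np.array(c['pixels'],np.uint8)
    if fn: cv2.imwrite('pics/'+fn,c['pixels'])
    return c
def pt(c,u,v,z):
    K=np.array(c['K']); d=np.array([[[u,v]]],float)
    n=cv2.undistortPoints(d,K,np.array([c['k1'],0,0,0.]))[0,0]
    r=c['c2w'][:3,:3]@np.array([n[0],n[1],1]); o=c['c2w'][:3,3]
    return o+r*(z-o[2])/r[2]
def proj(c,p):
    w=np.linalg.inv(c['c2w']); 
    return cv2.projectPoints(np.array([p],float),cv2.Rodrigues(w[:3,:3])[0],w[:3,3],np.array(c['K']),np.array([c['k1'],0,0,0.]))[0][0,0]
E
python3 - <<'E'
from h import *
a=snap('scene'); b=snap('top')
cv2.imwrite('pics/a.png',np.vstack([cv2.resize(b['pixels'],(800,600))]))
cv2.imwrite('pics/s.png',cv2.resize(a['pixels'],(800,600)))
for c in(a,b): print(c['c2w'].round(2).tolist(),c['K'],c['k1'])
print(arm.read_state())
E
```

```text
pics
[[-0.92, -0.18, 0.35, 292.71], [-0.4, 0.46, -0.8, 636.9], [-0.02, -0.87, -0.49, 488.28], [0.0, 0.0, 0.0, 1.0]] [[373.48257345   0.         258.70376822]
 [  0.         373.48257345 189.22918725]
 [  0.           0.           1.        ]] -0.02465489896675473
[[0.06, -0.98, 0.21, 402.49], [-1.0, -0.06, 0.02, -53.79], [-0.0, -0.21, -0.98, 930.47], [0.0, 0.0, 0.0, 1.0]] [[432.63274763   0.         256.47694322]
 [  0.         432.63274763 191.45810883]
 [  0.           0.           1.        ]] -0.15542132083290933
{'time_s': 0.1, 'q': array([ 6.39251141e+01,  2.18351291e+01,  7.43799078e+01, -1.17408931e-03,
        8.38597141e+01, -1.23354845e+01]), 'joint_vel': array([ 0.02245604,  0.00791083, -0.13473806, -0.00117614,  0.17354545,
        0.06556666]), 'joint_efforts': array([ 2.97462764e-03, -4.49229383e+01, -2.31652004e+01, -2.21424998e-04,
        3.69174813e-03, -2.04654827e-05]), 'eef_pos': array([130.51858326, 534.02795546, 249.79522788]), 'tcp_rot': array([[-9.71386472e-01,  2.37503712e-01, -5.55152502e-04],
       [ 2.37504220e-01,  9.71385789e-01, -1.18081842e-03],
       [ 2.58818493e-04, -1.27888210e-03, -9.99999149e-01]]), 'contact_force': array([0.40962428, 0.73371571, 0.5747142 ]), 'moment': array([-0.00223666, -0.01873639,  0.03519158]), 'gripper_force': 0.0, 'grip_width': 85.58978748900567}
```

View pics/a.png

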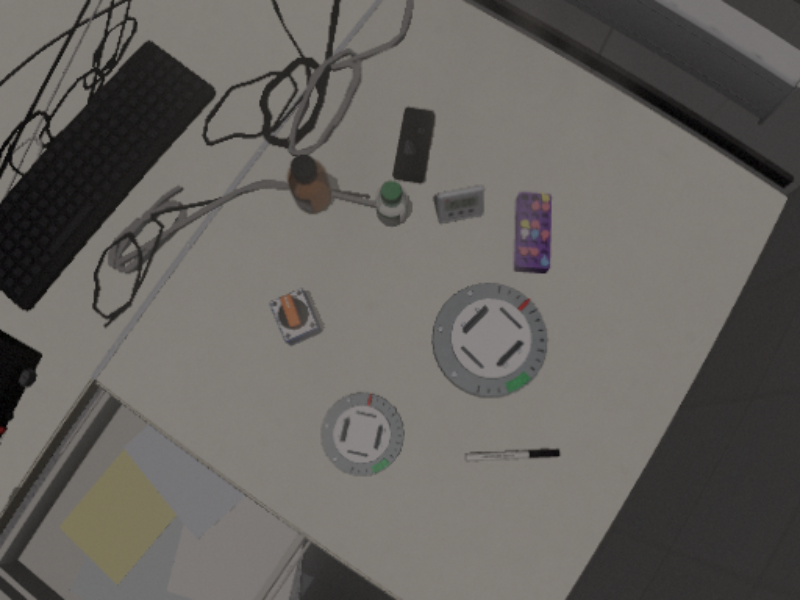

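View pics/s.png

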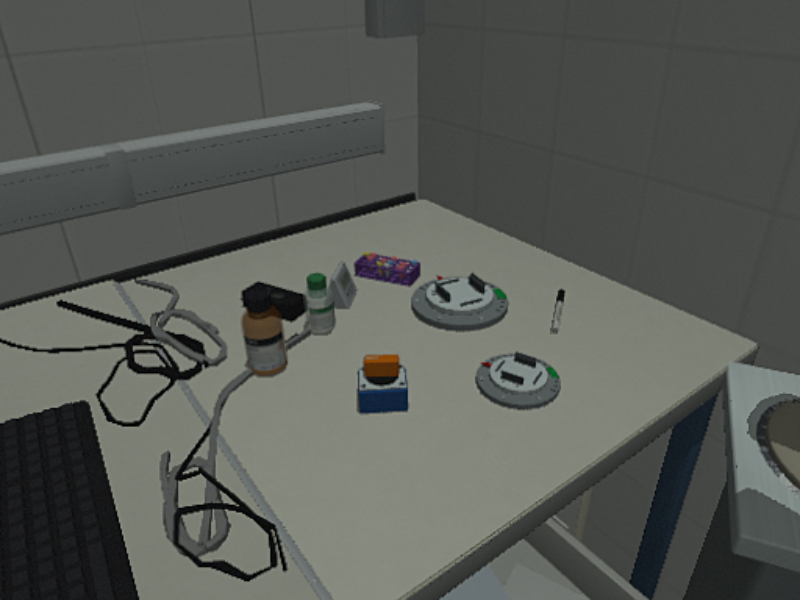

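The top view (800x600) shows two dials: a larger one at (490,340) and a smaller look-alike at (362,433). The job needs the larger, so I take the one at (490,340). The blue hub with its orange knob is at (294,317). Next I measure these and confirm in a crop.

```bash
cat > m.py <<'E'
from h import *
c=snap('top'); im=c['pixels']; hsv=cv2.cvtColor(im,cv2.COLOR_BGR2HSV)
def blobs(lo,hi,z,nm,mn=8):
    m=cv2.inRange(hsv,lo,hi); n,l,st,ce=cv2.connectedComponentsWithStats(m)
    for i in range(1,n):
        if st[i,4]>=mn: print(nm,ce[i].round(1),st[i,4],pt(c,*ce[i],z).round(1))
blobs((5,150,100),(18,255,255),69,'orange')
blobs((0,150,80),(4,255,255),20,'red',4)
blobs((50,120,50),(80,255,255),14,'green')
# dial outline: ellipse from grey vs bench difference
for (u,v,R) in((490,340,62),(362,433,46)):
    u*=.64;v*=.64;R*=.64
    m=np.zeros(im.shape[:2],np.uint8);cv2.circle(m,(int(u),int(v)),int(R)+4,255,-1)
    bg=np.median(im[int(v)-int(R)-10:int(v)-int(R)-6,int(u)-20:int(u)+20].reshape(-1,3),0)
    d=(np.abs(im.astype(int)-bg).sum(2)>30).astype(np.uint8)&(m>0)
    k=max(cv2.findContours(d,0,1)[0],key=cv2.contourArea); h=cv2.convexHull(k)
    e=cv2.fitEllipse(h); P=np.array([pt(c,*p[0],14) for p in h])[:,:2]
    (cx,cy),r=cv2.minEnclosingCircle(P.astype(np.float32)); print('dial',e,cx,cy,r)
    # dark cheeks
    dk=((im.max(2)<60)&(m>0)).astype(np.uint8); n,l,st,ce=cv2.connectedComponentsWithStats(dk)
    for i in range(1,n):
        if st[i,4]>20: print(' cheek',ce[i].round(1),st[i,4],pt(c,*ce[i],45).round(1))
A=cv2.resize(im[180:226,165:211],(400,400),interpolation=2); B=cv2.resize(im[172:262,270:360],(400,400),interpolation=2)
cv2.imwrite('pics/c.png',np.hstack([A,B]))
E
python3 m.py
```

```text
red [334.7 194.7] 11 [ 599.2 -206.    20. ]
green [333.1 243.1] 35 [ 495.2 -206.6   14. ]
dial ((312.99334716796875, 217.4857177734375), (73.6221923828125, 74.68173217773438), 130.54908752441406) 548.9638671875 -162.638671875 81.03239440917969
 cheek [302.7 205.1] 56 [ 567.7 -135.4   45. ]
 cheek [325.7 225.7] 58 [ 527.2 -185.    45. ]
dial ((231.51351928710938, 277.5799865722656), (53.16819381713867, 54.036956787109375), 49.752830505371094) 410.97283935546875 3.54923939704895 56.88090133666992
```

View pics/c.png

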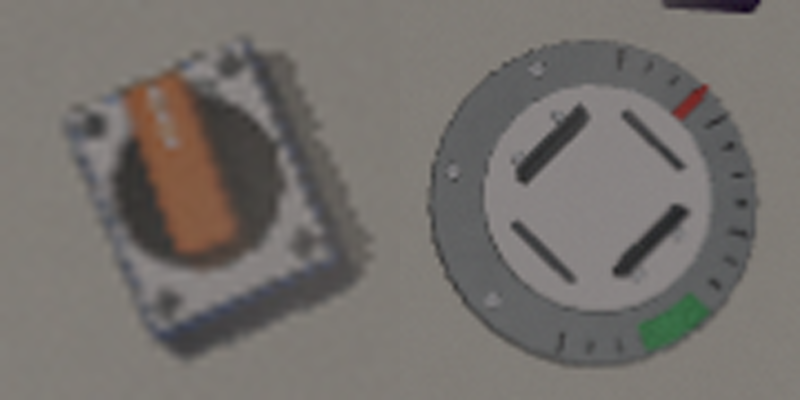

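The crop confirms both. The larger dial (fitted radius 81 mm, centre about (549,-163)) has its red pointer at crop (692,102) and the green arc at (672,322), about 100° clockwise of the pointer. The hub has the knob's white line at its far end, and its long axis is at a yaw of about 23°. Next I work out the move to hover over it.

```bash
cat >> h.py <<'E'
def go(target,yaw):
    """print: turn about tool z (rad) to bring tool y to yaw (mod 180), then slide cm in the turned axes"""
    s=arm.read_state(); R=np.array(s['tcp_rot']); p=np.array(s['eef_pos'])
    y0=np.degrees(np.arctan2(R[1,1],R[0,1])); d=(y0-yaw+90)%180-90; y=np.radians(y0-d)
    yv=np.array([np.cos(y),np.sin(y),0]); xv=np.array([-yv[1],yv[0],0])*-1; xv=np.cross(yv,[0,0,-1])
    e=np.array(target)-p
    print('t',round(s['time_s'],2),'yaw',y0.round(1),'turn rad',np.radians(d).round(3),'rows',abs(d/8.59).round(2),'slide cm',(np.array([xv@e,yv@e,-e[2]])/10).round(2),'q6',s['q'][5].round(1),'tilt',R[:2,2].round(4),'F',s['contact_force'].round(1),'w',s['grip_width'].round(1),s['gripper_force'])
E
python3 - <<'E'
from h import *
c=snap('top')
P=[pt(c,165+x*46/400,180+y*46/400,40) for x,y in((240,40),(70,120),(160,335),(340,265))]
m=np.mean(P,0); a=P[1]-P[2];b=P[0]-P[3]; print(m,[np.degrees(np.arctan2(v[1],v[0])) for v in(a,b)],np.linalg.norm(a),np.linalg.norm(b))
go([m[0],m[1],250],24)
E
```

```text
[560.58623091 104.4351911   40.        ] [np.float64(28.001402492902557), np.float64(28.61971338217177)] 57.93638364168053 61.30771081966097Traceback (most recent call last):
  File "<stdin>", line 5, in <module>
  File "h.py", line 26, in go
    print('t',round(s['time_s'],2),'yaw',y0.round(1),'turn rad',np.radians(d).round(3),'rows',abs(d/8.59).round(2),'slide cm',(np.array([xv@e,yv@e,-e[2]])/10).round(2),'q6',s['q'][5].round(1),'tilt',R[:2,2].round(4),'F',s['contact_force'].round(1),'w',s['grip_width'].round(1),s['gripper_force'])
                                                                                                                                                                                                                                                            ^^^^^^^^^^^^^^^^^^^^^
AttributeError: 'float' object has no attribute 'round'
```

```bash
sed -i "s/s\['grip_width'\].round(1)/round(s['grip_width'],1)/" h.py
python3 -c "
from h import *
go([560.6,104.4,230],28)"
```

```text
t 0.2 yaw 76.3 turn rad 0.842 rows 5.62 slide cm [-58.13  17.79   2.  ] q6 -12.3 tilt [-0.0003 -0.0008] F [-0.5  0.8  0.7] w 85.6 0.0
```

```bash
python3 -m creep '{"fingers":[0,0,0,0,0,0],"slide":[[0,0,0],[0,0,0],[0,0,0],[0,0,0],[0,0,0],[0,0,0]],"angular":[[0,0,0.14],[0,0,0.14],[0,0,0.14],[0,0,0.14],[0,0,0.14],[0,0,0.14]]}'
python3 -m creep '{"fingers":[0,0,0,0,0,0,0,0],"slide":[[-3,0.9,0],[-4,1.25,0],[-4,1.25,0],[-4,1.25,0],[-4,1.25,0],[-4,1.25,0],[-4,1.25,0],[-4,1.25,0]],"angular":[[0,0,0],[0,0,0],[0,0,0],[0,0,0],[0,0,0],[0,0,0],[0,0,0],[0,0,0]]}'
python3 -m creep '{"fingers":[0,0,0,0,0,0,0,0],"slide":[[-4,1.2,0.4],[-4,1.2,0.4],[-4,1.2,0.4],[-4,1.2,0.4],[-4,1.2,0.4],[-4,1.2,0],[-3.1,0.9,0],[0,0,0]],"angular":[[0,0,0],[0,0,0],[0,0,0],[0,0,0],[0,0,0],[0,0,0],[0,0,0],[0,0,0]]}'
python3 - <<'E'
from h import *
go([560.6,104.4,230],28)
c=snap('wrist','w1.png'); cv2.imwrite('pics/w1.png',c['pixels']); print(c['K'],c['k1'],c['hand_eye'])
E
```

```text
time_s: 0.8
eef_pos: [130.6, 534.2, 250.1]
tcp_rot: [[-0.466, 0.885, -0.0], [0.885, 0.466, -0.0], [-0.0, -0.0, -1.0]]
contact_force: [0.1, -0.2, -0.1]
grip_width: 85.4
gripper_force: 0.0
time_s: 1.6
eef_pos: [362.8, 305.0, 250.3]
tcp_rot: [[-0.472, 0.882, -0.0], [0.882, 0.472, 0.0], [0.0, -0.0, -1.0]]
contact_force: [0.7, 1.1, 0.1]
grip_width: 85.4
gripper_force: 0.0
time_s: 2.4
eef_pos: [563.2, 102.7, 229.4]
tcp_rot: [[-0.468, 0.884, -0.0], [0.884, 0.468, -0.001], [-0.0, -0.001, -1.0]]
contact_force: [-0.2, 0.2, -0.0]
grip_width: 85.5
gripper_force: 0.0
t 2.4 yaw 27.9 turn rad -0.001 rows 0.01 slide cm [ 0.27 -0.15 -0.06] q6 -29.4 tilt [-0.0003 -0.0006] F [-0.2  0.2 -0. ] w 85.5 0.0
[[316.40076703   0.         256.99371109]
 [  0.         316.40076703 189.73343871]
 [  0.           0.           1.        ]] -0.0299815214831882 [[-1.54518240e-04 -9.56515949e-01 -2.91679988e-01  7.39123290e+01]
 [ 9.99999825e-01  1.90139448e-05 -5.92105601e-04  2.81436318e-01]
 [ 5.71904439e-04 -2.91680028e-01  9.56515778e-01 -1.22770370e+02]
 [ 0.00000000e+00  0.00000000e+00  0.00000000e+00  1.00000000e+00]]
```

View pics/w1.png

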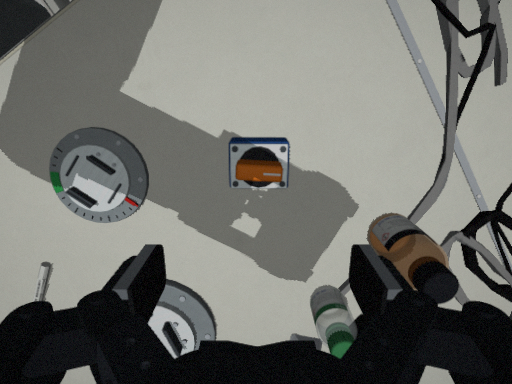

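The wrist view shows the hub square to the tool. Its cover corners are at (229,142), (288,142), (289,187) and (230,188), and the bar runs from 235 to 283 at row 171. I'll find its centre on the z = 40 plane.

```bash
python3 - <<'E'
from h import *
c=snap('wrist')
im=cv2.cvtColor(c['pixels'],cv2.COLOR_BGR2GRAY)
sub=cv2.cvtColor(c['pixels'],cv2.COLOR_BGR2HSV)
q=np.array([(229,142),(289,142),(289,188),(229.5,188)],float)
P=np.array([pt(c,*x,40) for x in q]); print(P.round(1),np.linalg.norm(P[0]-P[1]),np.linalg.norm(P[1]-P[2]))
v=P[1]-P[0]; print(np.degrees(np.arctan2(v[1],v[0])))
m=cv2.inRange(sub,(5,150,100),(18,255,255)); k=max(cv2.findContours(m,0,1)[0],key=cv2.contourArea); r=cv2.minAreaRect(k); print(r)
K=P.mean(0); go([K[0],K[1],120],np.degrees(np.arctan2(v[1],v[0])))
E
```

```text
[[524.1 116.   40. ]
 [576.5 143.8  40. ]
 [599.9 102.6  40. ]
 [545.8  73.8  40. ]] 59.26221685616355 47.42930904193547
27.99834895670954
((259.2431945800781, 175.1089324951172), (45.03712844848633, 14.783655166625977), 3.5763344764709473)
t 2.5 yaw 28.1 turn rad 0.001 rows 0.01 slide cm [ 0.3   0.23 10.99] q6 -29.3 tilt [-0.0011  0.0002] F [-0.4 -0.3  0.5] w 85.4 0.0
```

```bash
python3 -m creep '{"fingers":[0,0,0,0,0,0,0],"slide":[[0.3,0.2,0],[0,0,4],[0,0,4],[0,0,4],[0,0,2],[0,0,1],[0,0,0]],"angular":[[0,0,0],[0,0,0],[0,0,0],[0,0,0],[0,0,0],[0,0,0],[0,0,0]]}' 40
python3 - <<'E'
from h import *
c=snap('wrist'); cv2.imwrite('pics/w2.png',c['pixels']); go([561.5,109,24],28)
E
```

```text
time_s: 3.2
eef_pos: [560.9, 110.0, 79.9]
tcp_rot: [[-0.473, 0.881, -0.001], [0.881, 0.473, 0.0], [0.001, -0.001, -1.0]]
contact_force: [0.2, -0.1, 0.3]
grip_width: 85.4
gripper_force: 0.0
t 3.25 yaw 28.2 turn rad 0.003 rows 0.02 slide cm [-0.07 -0.04  5.7 ] q6 -29.0 tilt [ 0.0007 -0.    ] F [-0.2 -0.1  0.1] w 85.1 0.0
```

View pics/w2.png

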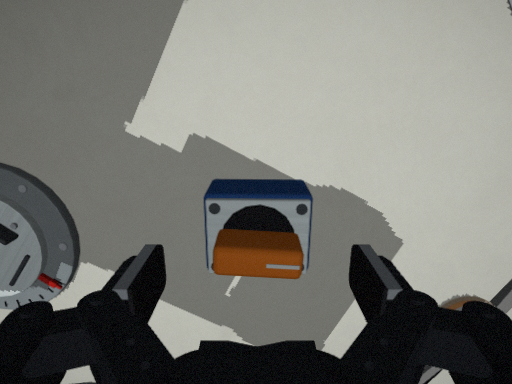

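The hub, at columns 205–312, sits centred between the open fingers (165 and 350). I'll go down and grip.

```bash
python3 -m creep '{"fingers":[0,0,0,0,0],"slide":[[0,0,2],[0,0,2],[0,0,1],[0,0,0.6],[0,0,0]],"angular":[[0,0,0],[0,0,0],[0,0,0],[0,0,0],[0,0,0]]}' 45
python3 -m creep '{"fingers":[1,1,1,1,1,1,1,1],"slide":[[0,0,0],[0,0,0],[0,0,0],[0,0,0],[0,0,0],[0,0,0],[0,0,0],[0,0,0]],"angular":[[0,0,0],[0,0,0],[0,0,0],[0,0,0],[0,0,0],[0,0,0],[0,0,0],[0,0,0]]}' 45
python3 -c "
from h import *
go([548,-161.5,130],-40.8)"
```

```text
time_s: 3.75
eef_pos: [561.7, 109.3, 24.7]
tcp_rot: [[-0.472, 0.882, 0.001], [0.882, 0.472, -0.0], [-0.0, 0.0, -1.0]]
contact_force: [0.4, -0.1, 0.9]
grip_width: 85.5
gripper_force: 0.0
time_s: 4.55
eef_pos: [561.9, 109.2, 25.4]
tcp_rot: [[-0.472, 0.882, 0.002], [0.882, 0.472, -0.0], [-0.001, 0.001, -1.0]]
contact_force: [-1.8, -0.2, 6.2]
grip_width: 61.8
gripper_force: 50.4
t 4.55 yaw 28.1 turn rad 1.203 rows 8.02 slide cm [-21.4   16.63 -10.46] q6 -29.0 tilt [ 0.0017 -0.0001] F [-1.8 -0.2  6.2] w 61.8 50.39003133773804
```

```bash
python3 -m creep '{"fingers":[1,1,1,1,1,1],"slide":[[0,0,-1],[0,0,-2.5],[0,0,-3],[0,0,-3],[0,0,-1],[0,0,0]],"angular":[[0,0,0],[0,0,0],[0,0,0],[0,0,0],[0,0,0],[0,0,0]]}' 45
python3 -m creep '{"fingers":[1,1,1,1,1,1,1,1],"slide":[[0,0,0],[0,0,0],[0,0,0],[0,0,0],[0,0,0],[0,0,0],[0,0,0],[0,0,0]],"angular":[[0,0,0.13],[0,0,0.14],[0,0,0.15],[0,0,0.15],[0,0,0.15],[0,0,0.15],[0,0,0.15],[0,0,0.14]]}'
python3 -m creep '{"fingers":[1,1,1,1,1,1,1],"slide":[[-1.5,2,0],[-2,3,0],[-2,3,0],[-2,3,0],[-2,3,0],[-1.5,2.5,0],[0,0,0]],"angular":[[0,0,0.04],[0,0,0],[0,0,0],[0,0,0],[0,0,0],[0,0,0],[0,0,0]]}'
python3 - <<'E'
from h import *
go([548,-161.5,130],-40.8)
c=snap('wrist'); cv2.imwrite('pics/w3.png',c['pixels']); print(c['s']['eef_pos'])
E
```

```text
time_s: 5.15
eef_pos: [561.7, 109.2, 130.3]
tcp_rot: [[-0.472, 0.882, 0.002], [0.882, 0.472, -0.0], [-0.001, 0.002, -1.0]]
contact_force: [0.8, 0.2, -4.1]
grip_width: 61.1
gripper_force: 50.8
time_s: 5.95
eef_pos: [560.6, 109.1, 127.2]
tcp_rot: [[0.625, 0.781, -0.004], [0.781, -0.625, 0.0], [-0.002, -0.003, -1.0]]
contact_force: [0.8, -0.2, -3.3]
grip_width: 61.3
gripper_force: 50.7
time_s: 6.65
eef_pos: [616.1, -85.0, 126.9]
tcp_rot: [[0.654, 0.756, -0.002], [0.756, -0.654, 0.0], [-0.002, -0.002, -1.0]]
contact_force: [-0.8, 0.6, -4.3]
grip_width: 60.8
gripper_force: 50.8
t 6.65 yaw -40.8 turn rad -0.001 rows 0.01 slide cm [-10.24  -0.16  -0.31] q6 22.1 tilt [-0.0025  0.    ] F [-0.8  0.6 -4.3] w 60.8 50.82645535469055
[616.13690059 -84.99758891 126.85129427]
```

View pics/w3.png

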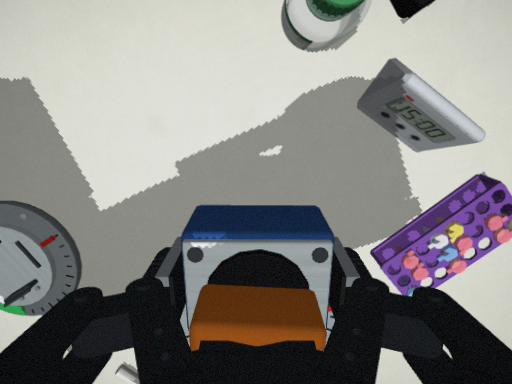

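The nest is hidden behind the gripper in this view: only the small dial at (30,260), the timer and the rack show. I'll move past the nest so the camera looks back on it.

```bash
python3 -m creep '{"fingers":[1,1,1,1,1,1,1],"slide":[[-2.5,0,0],[-4,0,0],[-4,0,0],[-4,0,0],[-3.5,0,0],[-2.5,-0.2,-0.3],[0,0,0]],"angular":[[0,0,0],[0,0,0],[0,0,0],[0,0,0],[0,0,0],[0,0,0],[0,0,0]]}'
python3 - <<'E'
from h import *
go([548,-161.5,130],-40.8)
c=snap('wrist'); cv2.imwrite('pics/w4.png',c['pixels']); np.savez('w4.npz',pixels=c['pixels'],K=c['K'],k1=c['k1'],c2w=c['c2w'])
E
```

```text
time_s: 7.4
eef_pos: [479.1, -236.5, 131.6]
tcp_rot: [[0.653, 0.757, -0.002], [0.757, -0.653, 0.001], [-0.0, -0.002, -1.0]]
contact_force: [-0.5, 0.5, -3.9]
grip_width: 61.2
gripper_force: 50.9
t 7.4 yaw -40.8 turn rad 0.001 rows 0.0 slide cm [10.18  0.31  0.16] q6 1.8 tilt [-0.002   0.0011] F [-0.5  0.5 -3.9] w 61.2 50.8556342124939
```

View pics/w4.png

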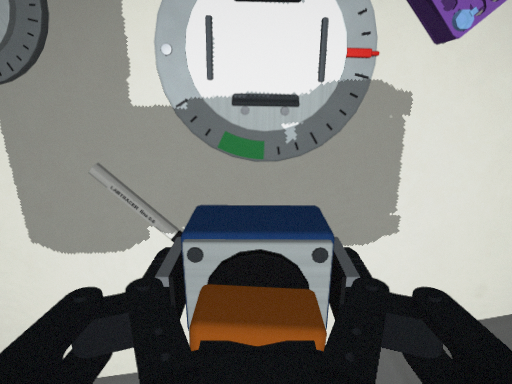

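The nest is now in view: lips with inner edges at (213,48) and (320,49), the near cheek at rows 93–107 and columns 232–298, and the red pointer from (347,52) to (378,54). The green arc is at (242,147).

```bash
python3 - <<'E'
from h import *
d=np.load('w4.npz'); c={k:d[k] for k in d.files}
f=lambda u,v,z:pt(c,u,v,z)
im=d['pixels']; g=cv2.cvtColor(im,cv2.COLOR_BGR2GRAY)
print('row48',g[48,200:218],g[50,314:332]); print('col265',g[86:112,265]); print('col265far',g[0:8,265])
R=np.array(arm.read_state()['tcp_rot']); X,Y=R[:,0],R[:,1]
for nm,a in dict(lipL=f(213.5,48,29),lipR=f(320,49.5,29),lipLt=f(213,15,29),lipLb=f(213,80,29),lipRt=f(321,17,29),lipRb=f(319,82,29),ctop=f(265,93,45),cbot=f(265,107,45),cl=f(232,100,45),cr=f(298,100,45),far=f(268,3,45),pb=f(347,52,22),ptip=f(378,53.5,22),green=f(242,147,14)).items(): print(nm,a.round(1),'tool x,y:',(a@X).round(1),(a@Y).round(1))
print('ref est',np.array([548,-161.5,0])@X,np.array([548,-161.5,0])@Y)
E
```

```text
row48 [235 236 235 234 235 228 105  89  92  88  84  67  97 186 230 236 235 235] [236 235 235 236 234 198  50  73  90  88  80  73 108 211 234 236 236 236]
col265 [237 238 237 238 238 239 233 185  94  59  57  59  54  49  43  42  52  52
  48  48 133 174 176 174 177 174]
col265far [ 32  61 182 229 232 232 233 233]
lipL [ 525.  -139.8   29. ] tool x,y: 236.4 489.1
lipR [ 577.6 -186.3   29. ] tool x,y: 235.5 559.3
lipLt [ 538.2 -125.1   29. ] tool x,y: 256.2 489.5
lipLb [ 511.  -154.3   29. ] tool x,y: 216.3 488.0
lipRt [ 590.  -171.3   29. ] tool x,y: 255.0 558.9
lipRb [ 564.5 -202.1   29. ] tool x,y: 215.0 559.7
ctop [ 531.9 -183.5   45. ] tool x,y: 207.8 522.8
cbot [ 526.3 -190.1   45. ] tool x,y: 199.1 522.8
cl [ 513.1 -173.    45. ] tool x,y: 203.5 501.7
cr [ 545.  -200.5   45. ] tool x,y: 203.5 543.8
far [ 566.5 -145.6   45. ] tool x,y: 259.1 524.2
pb [ 592.2 -199.7   22. ] tool x,y: 234.8 579.1
ptip [ 607.9 -214.3   22. ] tool x,y: 234.0 600.5
green [ 493.5 -202.6   14. ] tool x,y: 168.3 506.2
ref est 234.97920271056645 520.7398589822456
```

```bash
python3 - <<'E'
from h import *
d=np.load('w4.npz'); c={k:d[k] for k in d.files}
s=arm.read_state(); R=np.array(s['tcp_rot']); p=np.array(s['eef_pos'])
zb=p[2]-25.4
for u,v,z in((184,240,zb+40),(334,240,zb+40),(196,206,zb),(322,206,zb)): print(R.T@(pt(c,u,v,z)-p))
n=235.7*R[:,0]+523.6*R[:,1]; print(n); go([n[0],n[1],58],np.degrees(np.arctan2(R[1,1],R[0,1])))
E
```

```text
[ 20.13095912 -27.21692799 -14.54150476]
[ 20.10804022  29.27446702 -14.65570363]
[ 19.23647293 -30.086579    25.4642226 ]
[19.20156126 32.66769164 25.33736151]
[ 550.6367906  -162.81750459   -1.01736572]
t 7.45 yaw -40.7 turn rad 0.0 rows 0.0 slide cm [10.11  0.6   7.35] q6 1.9 tilt [-0.0014  0.0015] F [ 0.7 -0.4 -4.4] w 61.1 50.855712890625
```

```bash
python3 - <<'E'
from h import *
d=np.load('w4.npz'); c={k:d[k] for k in d.files}
he=np.array(arm.read_camera('wrist')['hand_eye'])
w2=cv2.imread('pics/w2.png')
c['c2w']=he; g=lambda u,v,z:pt(c,u,v,z).round(1)
for u in(215,300): print(u,[tuple(x) for x in w2[175:210:1,u][::2]])
print('w2',g(258,197,79.9-40),g(258,270,79.9-40),g(210,181,79.9),g(305,181,79.9))
w4=cv2.imread('pics/w4.png'); print([tuple(map(int,x)) for x in w4[200:246:2,258]])
E
```

```text
215 [(np.uint8(109), np.uint8(115), np.uint8(114)), (np.uint8(111), np.uint8(117), np.uint8(118)), (np.uint8(69), np.uint8(59), np.uint8(51)), (np.uint8(54), np.uint8(32), np.uint8(15)), (np.uint8(53), np.uint8(28), np.uint8(17)), (np.uint8(50), np.uint8(26), np.uint8(9)), (np.uint8(52), np.uint8(25), np.uint8(13)), (np.uint8(47), np.uint8(21), np.uint8(1)), (np.uint8(50), np.uint8(22), np.uint8(6)), (np.uint8(60), np.uint8(31), np.uint8(15)), (np.uint8(79), np.uint8(42), np.uint8(17)), (np.uint8(84), np.uint8(45), np.uint8(26)), (np.uint8(89), np.uint8(88), np.uint8(83)), (np.uint8(135), np.uint8(133), np.uint8(126)), (np.uint8(77), np.uint8(74), np.uint8(68)), (np.uint8(43), np.uint8(40), np.uint8(36)), (np.uint8(46), np.uint8(45), np.uint8(42)), (np.uint8(44), np.uint8(41), np.uint8(37))]
300 [(np.uint8(180), np.uint8(192), np.uint8(188)), (np.uint8(182), np.uint8(191), np.uint8(190)), (np.uint8(127), np.uint8(126), np.uint8(121)), (np.uint8(59), np.uint8(34), np.uint8(13)), (np.uint8(56), np.uint8(30), np.uint8(14)), (np.uint8(51), np.uint8(28), np.uint8(13)), (np.uint8(51), np.u
[... 229 characters left out ...]
np.uint8(13)), (np.uint8(83), np.uint8(78), np.uint8(73)), (np.uint8(126), np.uint8(126), np.uint8(119)), (np.uint8(130), np.uint8(128), np.uint8(121)), (np.uint8(48), np.uint8(45), np.uint8(43)), (np.uint8(41), np.uint8(33), np.uint8(30)), (np.uint8(42), np.uint8(40), np.uint8(38))]
w2 [20.6  0.9 39.9] [-24.3   1.   39.9] [ 18.6 -30.8  79.9] [18.6 32.3 79.9]
[(138, 145, 146), (136, 143, 143), (136, 144, 142), (66, 36, 20), (64, 34, 17), (64, 37, 22), (65, 34, 16), (64, 37, 13), (66, 36, 19), (66, 40, 23), (66, 38, 23), (65, 37, 20), (65, 38, 15), (66, 35, 17), (65, 35, 16), (65, 33, 4), (82, 42, 20), (97, 50, 19), (103, 56, 25), (106, 61, 31), (97, 96, 88), (130, 130, 122), (160, 158, 149)]
```

Two views and the top camera agree that the hub sits about 3.5 mm toward tool −x in the grip. I'll add that to the slide, then descend to just above the cheeks.

```bash
python3 -m creep '{"fingers":[1,1,1,1,1],"slide":[[2.5,0.1,0],[4,0.2,0],[2.5,0.2,0],[1.45,0,0],[0,0,0]],"angular":[[0,0,0.01],[0,0,0],[0,0,0],[0,0,0],[0,0,0]]}'
python3 -m creep '{"fingers":[1,1,1,1,1],"slide":[[0,0,2],[0,0,2],[0,0,1],[0,0,0.6],[0,0,0]],"angular":[[0,0,0],[0,0,0],[0,0,0],[0,0,0],[0,0,0]]}'
python3 - <<'E'
from h import *
go([553,-160.5,50.4],-41.4)
c=snap('wrist'); cv2.imwrite('pics/w5.png',c['pixels'])
E
```

```text
time_s: 8.0
eef_pos: [554.3, -158.0, 131.7]
tcp_rot: [[0.656, 0.755, -0.001], [0.755, -0.656, 0.001], [0.0, -0.001, -1.0]]
contact_force: [-0.6, -0.7, -3.9]
grip_width: 61.1
gripper_force: 50.8
time_s: 8.5
eef_pos: [553.2, -160.5, 76.0]
tcp_rot: [[0.659, 0.752, -0.001], [0.752, -0.659, 0.0], [-0.0, -0.001, -1.0]]
contact_force: [0.0, 0.3, -4.0]
grip_width: 61.1
gripper_force: 50.7
t 8.5 yaw -41.2 turn rad 0.003 rows 0.02 slide cm [-0.01 -0.01  2.56] q6 13.3 tilt [-0.0009  0.0004] F [ 0.   0.3 -4. ] w 61.1 50.696852803230286
```

View pics/w5.png

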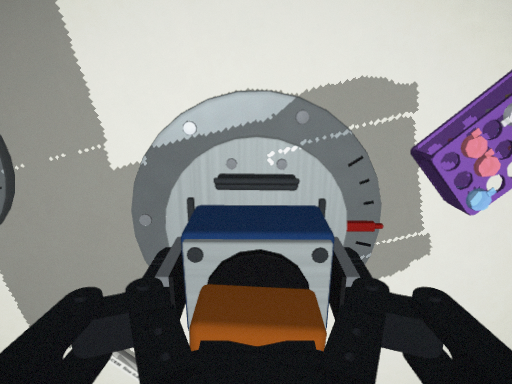

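```bash
python3 - <<'E'
from h import *
c=arm.read_camera('wrist'); im=cv2.imread('pics/w5.png'); c['c2w']=np.array(c['hand_eye'])
print([int(x) for x in im[168:212,256].sum(1)])
print([int(x) for x in im[201,180:200].sum(1)],[int(x) for x in im[201,312:332].sum(1)])
for u,v,z in((256,189,31),(256,174,31),(256,205.5,25.4),(215,183,31),(298,183,31),(188,203,47),(194,203,47),(319,203,47),(325,203,47)): print(u,v,pt(c,u,v,z).round(1))
E
```

```text
[534, 527, 535, 530, 529, 453, 245, 91, 99, 106, 121, 150, 180, 188, 166, 123, 108, 151, 172, 166, 160, 150, 478, 533, 532, 529, 532, 528, 529, 534, 527, 527, 530, 520, 530, 529, 529, 294, 113, 130, 122, 116, 121, 130]
[492, 497, 506, 514, 524, 530, 433, 201, 168, 169, 166, 159, 154, 141, 347, 506, 506, 521, 514, 515] [519, 526, 530, 536, 543, 529, 365, 135, 151, 155, 168, 162, 164, 226, 450, 531, 519, 516, 506, 527]
256 189 [27.8 -0.1 31. ]
256 174 [35.7 -0.1 31. ]
256 205.5 [20.9 -0.1 25.4]
215 183 [ 31.  -20.8  31. ]
298 183 [31.  21.1 31. ]
188 203 [ 14.7 -38.9  47. ]
194 203 [ 14.7 -35.4  47. ]
319 203 [14.7 35.7 47. ]
325 203 [14.6 39.1 47. ]
```

The hub is centred on the lips in y (±35.5) and within about 1–2 mm in x. I'll nudge it +1 mm and lower it.

```bash
python3 -m creep '{"fingers":[1,1,1,1,1,1],"slide":[[0.1,0,0],[0,0,0.6],[0,0,0.6],[0,0,0.5],[0,0,0.4],[0,0,0]],"angular":[[0,0,0],[0,0,0],[0,0,0],[0,0,0],[0,0,0],[0,0,0]]}'
python3 -m creep '{"fingers":[1,1,1,1],"slide":[[0,0,0.2],[0,0,0.2],[0,0,0.1],[0,0,0]],"angular":[[0,0,0],[0,0,0],[0,0,0],[0,0,0]]}'
```

```text
time_s: 9.2
eef_pos: [553.8, -159.4, 54.6]
tcp_rot: [[0.659, 0.752, -0.001], [0.752, -0.659, 0.001], [-0.0, -0.001, -1.0]]
contact_force: [-0.9, -0.4, -4.5]
grip_width: 61.0
gripper_force: 50.8
time_s: 9.6
eef_pos: [554.1, -159.5, 50.4]
tcp_rot: [[0.659, 0.752, 0.0], [0.752, -0.659, -0.0], [0.0, 0.0, -1.0]]
contact_force: [-1.2, -1.0, -2.7]
grip_width: 61.2
gripper_force: 50.8
```

```bash
python3 -m creep '{"fingers":[1,1,0,0,0,0,0,0],"slide":[[0,0,0.1],[0,0,0],[0,0,0],[0,0,0],[0,0,0],[0,0,0],[0,0,0],[0,0,0]],"angular":[[0,0,0],[0,0,0],[0,0,0],[0,0,0],[0,0,0],[0,0,0],[0,0,0],[0,0,0]]}'
python3 -m creep '{"fingers":[0,0,0,0,0,0,0],"slide":[[0,0,-0.5],[0,0,-1.5],[0,0,-2.5],[0,0,-3],[0,0,-3],[0,0,-1],[0,0,0]],"angular":[[0,0,0],[0,0,0],[0,0,0],[0,0,0],[0,0,0],[0,0,0],[0,0,0]]}'
python3 - <<'E'
from h import *
c=snap('wrist'); cv2.imwrite('pics/w6.png',c['pixels']); go([552,-162,90],49)
np.savez('w6.npz',pixels=c['pixels'],K=c['K'],k1=c['k1'],c2w=c['c2w'])
hsv=cv2.cvtColor(c['pixels'],cv2.COLOR_BGR2HSV)
m=cv2.inRange(hsv,(5,150,60),(18,255,255)); k=max(cv2.findContours(m,0,1)[0],key=cv2.contourArea); print(cv2.minAreaRect(k),cv2.approxPolyDP(k,3,True)[:,0].tolist())
E
```

```text
time_s: 10.4
eef_pos: [554.1, -159.5, 49.3]
tcp_rot: [[0.659, 0.753, -0.0], [0.753, -0.659, -0.0], [-0.0, -0.0, -1.0]]
contact_force: [-0.2, -0.2, -0.2]
grip_width: 85.3
gripper_force: 0.0
time_s: 11.1
eef_pos: [554.5, -159.7, 165.6]
tcp_rot: [[0.659, 0.752, 0.003], [0.752, -0.659, -0.001], [0.001, 0.003, -1.0]]
contact_force: [1.0, -0.4, 0.6]
grip_width: 85.6
gripper_force: 0.0
t 11.15 yaw -41.2 turn rad 1.567 rows 10.45 slide cm [0.02 0.32 7.41] q6 13.4 tilt [ 0.0001 -0.0001] F [ 0.2  0.6 -0.6] w 85.2 0.0
((256.2784729003906, 209.48768615722656), (64.73351287841797, 30.896800994873047), 3.179830312728882) [[227, 196], [227, 223], [288, 222], [288, 207], [282, 196]]
```

View pics/w6.png

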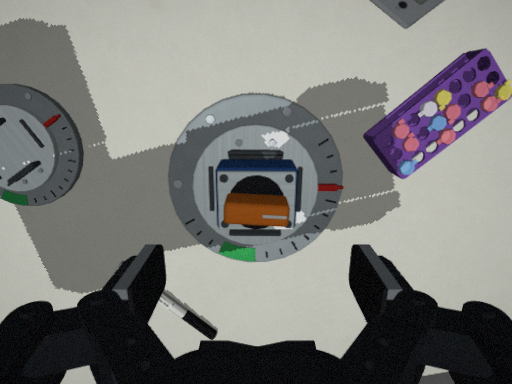

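The hub is seated between the cheeks, upright and square. The bar spans about (223–291, 196–227), with the white line at (263,215)–(288,217), so it is turned about 4° clockwise of the housing. I'll get its centre at z = 94.

```bash
python3 - <<'E'
from h import *
d=np.load('w6.npz'); c={k:d[k] for k in d.files}; im=d['pixels']; g=im[:,:,2].astype(int)
for u in(230,245,260,280): print(u,list(g[190:234,u]))
s=arm.read_state(); R=np.array(s['tcp_rot']); X,Y=R[:,0],R[:,1];p=np.array(s['eef_pos'])
for u,v,z in((263,215,94),(288,217,94),(223,224,94),(289,227,94),(224,209,94),(290,211,94),(217,168,65),(296,171,65),(233,233,45),(281,233,45),(230,158,45),(283,158,45),(209,190,29),(214,190,29),(296,190,29)): 
    a=pt(c,u,v,z); print(u,v,a.round(1),R.T@(a-p))
E
```

```text
230 [np.int64(105), np.int64(99), np.int64(85), np.int64(80), np.int64(75), np.int64(82), np.int64(79), np.int64(77), np.int64(78), np.int64(76), np.int64(80), np.int64(81), np.int64(96), np.int64(118), np.int64(119), np.int64(125), np.int64(132), np.int64(133), np.int64(131), np.int64(133), np.int64(136), np.int64(131), np.int64(131), np.int64(135), np.int64(133), np.int64(131), np.int64(130), np.int64(128), np.int64(131), np.int64(130), np.int64(130), np.int64(127), np.int64(118), np.int64(114), np.int64(127), np.int64(131), np.int64(130), np.int64(127), np.int64(131), np.int64(71), np.int64(32), np.int64(29), np.int64(33), np.int64(40)]
245 [np.int64(21), np.int64(17), np.int64(13), np.int64(39), np.int64(70), np.int64(74), np.int64(77), np.int64(74), np.int64(77), np.int64(75), np.int64(79), np.int64(81), np.int64(86), np.int64(99), np.int64(116), np.int64(123), np.int64(128), np.int64(133), np.int64(135), np.int64(134), np.int64(135), np.int64(133), np.int64(131), np.int64(130), np.int64(132), np.int64(132), np.int64(133), np.int64(130), np.int64(132), np.int64(131), np.int64(13
[... 1845 characters left out ...]
.6 -174.    94. ] [ 0.61985447 22.84352268 70.06667956]
217 168 [ 548.2 -124.1   65. ] [ 22.8699572  -27.63344118  99.06253709]
296 171 [ 589.8 -163.5   65. ] [20.58756949 29.59150265 99.06726118]
233 233 [ 515.  -175.4   45. ] [-37.61091066 -18.79654816 119.063194  ]
281 233 [ 545.3 -202.    45. ] [-37.67968266  21.50726442 119.06652306]
230 158 [ 556.4 -126.7   45. ] [ 26.23934893 -19.71585403 119.06319523]
283 158 [ 587.5 -154.    45. ] [ 26.20572819  21.66103844 119.06661298]
209 190 [ 520.9 -136.8   29. ] [ -4.73030777 -39.74396791 135.06150351]
214 190 [ 524.2 -139.7   29. ] [ -4.73530401 -35.45441752 135.06185783]
296 190 [ 577.  -186.1   29. ] [ -4.8177241   34.86831872 135.06766647]
```

```bash
python3 -m creep '{"fingers":[0.3,0.3,0.3,0.3,0.3,0.3,0.3,0.3],"slide":[[0,0,0],[0,0,0],[0,0,0],[0,0,0],[0,0,0],[0,0,0],[0,0,0],[0,0,0]],"angular":[[0,0,0.14],[0,0,0.15],[0,0,0.15],[0,0,0.15],[0,0,0.15],[0,0,0.15],[0,0,0.15],[0,0,0.15]]}' 60
python3 -m creep '{"fingers":[0.3,0.3,0.3,0.3,0.3],"slide":[[0,0,0],[0,0,0],[0,0,0],[0,0,0],[0,0,0]],"angular":[[0,0,0.15],[0,0,0.15],[0,0,0.12],[0,0,0.02],[0,0,0]]}'
python3 -c "
from h import *
go([551.6,-162.2,91],45.3)"
```

```text
time_s: 11.95
eef_pos: [553.5, -159.2, 162.3]
tcp_rot: [[0.941, -0.338, -0.003], [-0.338, -0.941, 0.002], [-0.003, -0.0, -1.0]]
contact_force: [0.6, 0.1, 0.3]
grip_width: 59.6
gripper_force: 0.0
time_s: 12.45
eef_pos: [553.8, -159.4, 163.1]
tcp_rot: [[0.714, -0.7, -0.002], [-0.7, -0.714, 0.001], [-0.002, 0.001, -1.0]]
contact_force: [0.2, 0.3, -0.5]
grip_width: 59.4
gripper_force: 0.0
t 12.45 yaw -134.5 turn rad 0.004 rows 0.03 slide cm [0.04 0.35 7.21] q6 106.6 tilt [-0.0019  0.001 ] F [ 0.2  0.3 -0.5] w 59.4 0.0
```

```bash
python3 -m creep '{"fingers":[0.3,0.3,0.3,0.3,0.3,0.3],"slide":[[0,0.35,0],[0,0,2.5],[0,0,2.5],[0,0,1.5],[0,0,0.7],[0,0,0]],"angular":[[0,0,0],[0,0,0],[0,0,0],[0,0,0],[0,0,0],[0,0,0]]}'
python3 -m creep '{"fingers":[1,1,1,1,1,1,1,1],"slide":[[0,0,0],[0,0,0],[0,0,0],[0,0,0],[0,0,0],[0,0,0],[0,0,0],[0,0,0]],"angular":[[0,0,0],[0,0,0],[0,0,0],[0,0,0],[0,0,0],[0,0,0],[0,0,0],[0,0,0]]}' 60
python3 -c "
from h import *
go([551.6,-162.2,91],45.3); print(arm.read_state()['moment'])"
```

```text
time_s: 13.05
eef_pos: [551.3, -162.0, 91.7]
tcp_rot: [[0.713, -0.701, -0.001], [-0.701, -0.713, 0.001], [-0.001, 0.0, -1.0]]
contact_force: [0.7, -0.1, -0.2]
grip_width: 60.1
gripper_force: 0.0
time_s: 13.85
eef_pos: [552.1, -162.0, 93.1]
tcp_rot: [[0.712, -0.702, 0.002], [-0.702, -0.712, -0.001], [0.001, -0.001, -1.0]]
contact_force: [0.9, 3.2, 6.2]
grip_width: 14.8
gripper_force: 60.9
t 13.85 yaw -134.6 turn rad 0.002 rows 0.01 slide cm [-0.02  0.05  0.21] q6 106.4 tilt [ 0.0015 -0.0005] F [0.9 3.2 6.2] w 14.8 60.889495611190796
[ 0.24619682 -0.03325694  0.00400411]
```

The knob is held with little side load. Now I turn it anticlockwise by about 90°.

```bash
python3 -m creep '{"fingers":[1,1,1,1,1,1,1,1],"slide":[[0,0,0],[0,0,0],[0,0,0],[0,0,0],[0,0,0],[0,0,0],[0,0,0],[0,0,0]],"angular":[[0,0,-0.06],[0,0,-0.1],[0,0,-0.1],[0,0,-0.1],[0,0,-0.1],[0,0,-0.1],[0,0,-0.1],[0,0,-0.1]]}'
python3 -m creep '{"fingers":[1,1,1,1,1,1,1,1],"slide":[[0,0,0],[0,0,0],[0,0,0],[0,0,0],[0,0,0],[0,0,0],[0,0,0],[0,0,0]],"angular":[[0,0,-0.1],[0,0,-0.12],[0,0,-0.12],[0,0,-0.12],[0,0,-0.12],[0,0,-0.12],[0,0,-0.1],[0,0,0]]}'
cat > look.py <<'E'
from h import *
import sys
s=arm.read_state(); R=s['tcp_rot']; print('yaw',np.degrees(np.arctan2(R[1,1],R[0,1])),'q6',s['q'][5],'M',s['moment'],'t',s['time_s'],'p',s['eef_pos'])
C=np.array([549.5,-162.5])
c=snap('top'); hsv=cv2.cvtColor(c['pixels'],cv2.COLOR_BGR2HSV)
out={}
for nm,lo,hi,z in(('red',(0,150,60),(4,255,255),20),('green',(50,120,40),(80,255,255),14)):
    m=cv2.inRange(hsv,lo,hi); m[:,:270]=0; m[:170]=0;m[270:]=0;m[:,365:]=0
    ys,xs=np.nonzero(m)
    if len(xs):
        p=pt(c,xs.mean(),ys.mean(),z)[:2]; a=np.degrees(np.arctan2(*(p-C)[::-1])); print(nm,len(xs),xs.mean().round(1),ys.mean().round(1),p.round(1),'ang',a.round(1))
cv2.imwrite('pics/'+sys.argv[1],c['pixels'])
E
python3 look.py t1.png
```

```text
time_s: 14.65
eef_pos: [552.1, -162.1, 93.1]
tcp_rot: [[1.0, -0.014, 0.002], [-0.014, -1.0, -0.001], [0.002, 0.001, -1.0]]
contact_force: [0.8, 1.7, 6.3]
grip_width: 14.7
gripper_force: 60.9
time_s: 15.45
eef_pos: [552.1, -162.2, 93.1]
tcp_rot: [[0.708, 0.707, 0.002], [0.707, -0.708, -0.001], [0.001, 0.002, -1.0]]
contact_force: [0.2, 1.3, 6.5]
grip_width: 14.8
gripper_force: 60.8
yaw -45.03594725145445 q6 16.878348447545218 M [ 0.12806677 -0.01066281  0.03166592] t 15.45 p [ 552.05880859 -162.19455468   93.11128025]
```

It spun loose: 89.5° turned with about 0.03 N m of drag. Now I turn it clockwise, watching for where it engages.

```bash
M(){ python3 -c "
from h import *
s=arm.read_state();R=s['tcp_rot'];print('yaw',np.degrees(np.arctan2(R[1,1],R[0,1])).round(2),'q6',s['q'][5].round(1),'Mz',s['moment'].round(3),s['contact_force'].round(1))"; }
python3 -m creep '{"fingers":[1,1],"slide":[[0,0,0],[0,0,0]],"angular":[[0,0,0.04],[0,0,0.05]]}' >/dev/null; M
python3 -m creep '{"fingers":[1],"slide":[[0,0,0]],"angular":[[0,0,0.05]]}'>/dev/null; M
python3 -m creep '{"fingers":[1],"slide":[[0,0,0]],"angular":[[0,0,0.05]]}'>/dev/null; M
python3 -m creep '{"fingers":[1],"slide":[[0,0,0]],"angular":[[0,0,0.05]]}'>/dev/null; M
python3 -m creep '{"fingers":[1],"slide":[[0,0,0]],"angular":[[0,0,0.05]]}'>/dev/null; M
python3 -m creep '{"fingers":[1],"slide":[[0,0,0]],"angular":[[0,0,0.05]]}'>/dev/null; M
python3 -m creep '{"fingers":[1],"slide":[[0,0,0]],"angular":[[0,0,0.05]]}'>/dev/null; M
python3 -m creep '{"fingers":[1],"slide":[[0,0,0]],"angular":[[0,0,0.05]]}'; M
```

```text
yaw -50.44 q6 22.3 Mz [ 0.098 -0.094  0.113] [0.4 0.4 6. ]
yaw -53.33 q6 25.2 Mz [ 0.083 -0.09   0.119] [0.  0.1 5.9]
yaw -56.2 q6 28.0 Mz [ 0.065 -0.142  0.078] [ 0.6 -0.   5.5]
yaw -59.06 q6 30.9 Mz [-0.01  -0.145  0.113] [0.3 0.5 6.4]
yaw -61.91 q6 33.8 Mz [-0.05  -0.007  0.276] [ 0.1 -0.5  5.5]
yaw -64.77 q6 36.6 Mz [-0.108  0.03   0.195] [-0.4 -1.2  5.8]
yaw -67.63 q6 39.5 Mz [-0.14   0.112  0.251] [-0.7 -0.6  4.7]
time_s: 16.4
eef_pos: [551.9, -162.5, 93.1]
tcp_rot: [[0.943, 0.334, 0.001], [0.334, -0.943, -0.002], [0.001, 0.002, -1.0]]
contact_force: [-1.4, -0.0, 5.2]
grip_width: 14.3
gripper_force: 60.9
yaw -70.5 q6 42.3 Mz [-0.219  0.108  0.218] [-1.4 -0.   5.2]
```

```bash
python3 -m creep '{"fingers":[1,1,1,1,1,1,1,1],"slide":[[0,0,0],[0,0,0],[0,0,0],[0,0,0],[0,0,0],[0,0,0],[0,0,0],[0,0,0]],"angular":[[0,0,0.07],[0,0,0.1],[0,0,0.1],[0,0,0.1],[0,0,0.1],[0,0,0.1],[0,0,0.1],[0,0,0.1]]}'
python3 -m creep '{"fingers":[1,1,1,1,1,1],"slide":[[0,0,0],[0,0,0],[0,0,0],[0,0,0],[0,0,0],[0,0,0]],"angular":[[0,0,0.1],[0,0,0.1],[0,0,0.1],[0,0,0.1],[0,0,0.08],[0,0,0]]}'
python3 look.py t2.png
python3 - <<'E'
from h import *
w=snap('wrist'); s=snap('scene'); np.savez('w7.npz',pixels=w['pixels'],K=w['K'],k1=w['k1'],c2w=w['c2w'])
p=proj(s,[549.5,-162.5,20]); u,v=map(int,p); print(p)
cv2.imwrite('pics/v7.png',np.hstack([cv2.resize(w['pixels'],(448,336)),cv2.resize(s['pixels'][max(0,v-42):v+42,u-44:u+44],(352,336))]))
E
```

```text
time_s: 17.2
eef_pos: [551.1, -162.7, 93.1]
tcp_rot: [[0.908, -0.418, -0.001], [-0.418, -0.908, -0.002], [-0.0, 0.002, -1.0]]
contact_force: [-5.5, -1.7, 9.5]
grip_width: 14.4
gripper_force: 61.1
time_s: 17.8
eef_pos: [550.9, -162.4, 93.1]
tcp_rot: [[0.614, -0.789, -0.002], [-0.789, -0.614, -0.001], [-0.0, 0.002, -1.0]]
contact_force: [-5.4, -0.7, 9.3]
grip_width: 14.8
gripper_force: 61.3
yaw -142.1299995293471 q6 113.9879303923201 M [-0.18415215  1.03321561  0.1657769 ] t 17.8 p [ 550.87713219 -162.3736385    93.08512687]
[293.20956653 188.18577758]
```

View pics/v7.png

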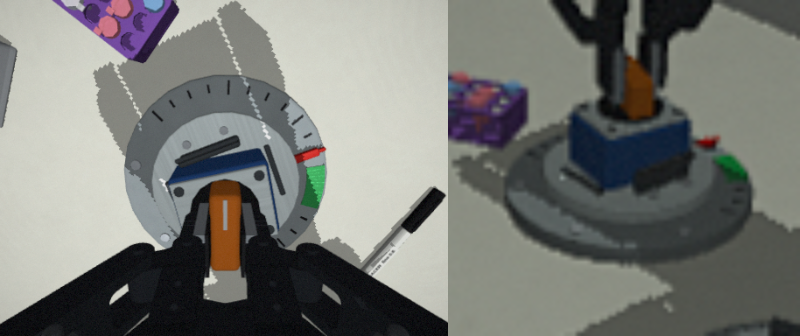

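The wrist view shows the red pointer at (312,156), just short of the green arc at (315,187), with the hub upright between the cheeks. That was my tenth picture, so from here I go by numbers from colour masks.

```bash
cat > ang.py <<'E'
from h import *
def ang(c,C):
    hsv=cv2.cvtColor(c['pixels'],cv2.COLOR_BGR2HSV); r={}
    for nm,lo,hi,z in(('red',(0,150,60),(6,255,255),22),('green',(50,100,40),(85,255,255),14)):
        m=cv2.inRange(hsv,lo,hi); ys,xs=np.nonzero(m)
        P=np.array([pt(c,x,y,z)[:2] for x,y in zip(xs,ys)])-C if len(xs) else np.zeros((0,2))
        k=np.hypot(*P.T) if len(P) else np.array([]); P=P[(k>45)&(k<85)]
        if len(P): 
            a=np.degrees(np.arctan2(P[:,1],P[:,0])); a=np.where(a>0,a-360,a)
            print(nm,len(P),'mean',a.mean().round(1),'min/max',a.min().round(1),a.max().round(1),'r',np.hypot(*P.T).min().round(1),np.hypot(*P.T).max().round(1))
if __name__=='__main__':
    s=arm.read_state();R=s['tcp_rot'];print('t',s['time_s'],'yaw',np.degrees(np.arctan2(R[1,1],R[0,1])).round(2),'q6',s['q'][5].round(1),'M',s['moment'].round(2),'F',s['contact_force'].round(1),'w',s['grip_width'])
    for n in('wrist','scene','top'):
        c=snap(n); print(n); [ang(c,np.array(C)) for C in((550.8,-162.5),(549.3,-162.5))]
E
python3 ang.py
```

```text
t 17.95 yaw -142.0 q6 113.9 M [-0.29  1.1   0.16] F [-5.7 -0.8  8.5] w 14.631719751135739
wrist
red 276 mean -120.0 min/max -123.0 -116.9 r 55.4 77.5
green 946 mean -145.0 min/max -159.1 -131.3 r 62.9 77.1
red 276 mean -118.9 min/max -121.7 -115.5 r 54.7 76.7
green 946 mean -144.2 min/max -158.7 -130.4 r 61.6 75.8
scene
red 6 mean -126.7 min/max -131.1 -123.3 r 60.9 69.7
green 34 mean -147.0 min/max -162.0 -133.7 r 65.9 78.7
red 6 mean -125.7 min/max -130.1 -122.1 r 60.0 68.8
green 34 mean -146.3 min/max -161.6 -132.7 r 64.6 77.4
top
```

25° left to the middle of the arc. I'll turn 22°, then trim.

```bash
python3 -m creep '{"fingers":[1,1,1,1,1,1],"slide":[[0,0,0],[0,0,0],[0,0,0],[0,0,0],[0,0,0],[0,0,0]],"angular":[[0,0,0.08],[0,0,0.1],[0,0,0.1],[0,0,0.07],[0,0,0.03],[0,0,0]]}' >/dev/null
python3 ang.py
```

```text
t 18.7 yaw -163.82 q6 135.7 M [-0.18  1.11  0.16] F [-5.8 -0.6  8.7] w 14.34256255723395
wrist
red 277 mean -141.1 min/max -144.1 -137.8 r 55.3 77.6
green 838 mean -145.2 min/max -159.1 -131.3 r 63.0 77.1
red 277 mean -140.3 min/max -143.2 -136.8 r 54.2 76.4
green 838 mean -144.5 min/max -158.7 -130.3 r 61.6 76.0
scene
red 8 mean -148.3 min/max -151.7 -146.3 r 60.6 74.7
green 22 mean -152.1 min/max -162.0 -144.2 r 64.6 78.7
red 8 mean -147.7 min/max -151.0 -145.5 r 59.3 73.5
green 22 mean -151.5 min/max -161.6 -143.5 r 63.3 77.4
top
```

```bash
python3 -m creep '{"fingers":[1,1,1],"slide":[[0,0,0],[0,0,0],[0,0,0]],"angular":[[0,0,0.04],[0,0,0.03],[0,0,0]]}' >/dev/null
python3 ang.py
```

```text
t 19.15 yaw -167.83 q6 139.7 M [-0.25  1.12  0.17] F [-6.  -1.6  9. ] w 14.528999367703813
wrist
red 272 mean -145.1 min/max -148.1 -141.8 r 55.3 77.5
green 851 mean -144.3 min/max -159.1 -131.3 r 63.0 77.1
red 272 mean -144.4 min/max -147.3 -140.8 r 54.1 76.3
green 851 mean -143.5 min/max -158.7 -130.3 r 61.6 76.0
scene
red 7 mean -153.2 min/max -156.2 -151.4 r 59.6 75.9
green 21 mean -151.4 min/max -162.0 -134.6 r 65.9 79.0
red 7 mean -152.6 min/max -155.6 -150.7 r 58.3 74.6
green 21 mean -150.8 min/max -161.6 -133.7 r 64.6 77.7
top
```

The pointer is at the middle of the arc (-145.1° against -145.2°). I'll relieve the load, let go and rise.

```bash
python3 -m creep '{"fingers":[1,0.5,0.3,0.3,0.3,0.3,0.3,0.3],"slide":[[0,0,0],[0,0,0],[0,0,0],[0,0,0],[0,0,0],[0,0,0],[0,0,0],[0,0,0]],"angular":[[0,0,-0.03],[0,0,0],[0,0,0],[0,0,0],[0,0,0],[0,0,0],[0,0,0],[0,0,0]]}'
python3 -m creep '{"fingers":[0.2,0.2,0.2,0.2,0.2,0.2,0.2],"slide":[[0,0,-0.5],[0,0,-1.5],[0,0,-2.5],[0,0,-3],[0,0,-3],[0,0,-1],[0,0,0]],"angular":[[0,0,0],[0,0,0],[0,0,0],[0,0,0],[0,0,0],[0,0,0],[0,0,0]]}'
cat >> ang.py <<'E'
    c=snap('wrist'); hsv=cv2.cvtColor(c['pixels'],cv2.COLOR_BGR2HSV)
    for nm,lo,hi,z in(('blue',(100,120,30),(125,255,255),45),('orange',(7,150,60),(18,255,255),94)):
        m=cv2.inRange(hsv,lo,hi); k=max(cv2.findContours(m,0,1)[0],key=cv2.contourArea); r=cv2.minAreaRect(k)
        print(nm,r,pt(c,*r[0],z).round(1))
E
python3 ang.py
```

```text
time_s: 20.1
eef_pos: [551.7, -162.0, 92.3]
tcp_rot: [[0.24, -0.971, -0.0], [-0.971, -0.24, 0.0], [-0.0, 0.0, -1.0]]
contact_force: [-0.8, 0.7, -0.0]
grip_width: 59.7
gripper_force: 0.0
time_s: 20.8
eef_pos: [552.0, -162.2, 208.6]
tcp_rot: [[0.24, -0.971, 0.003], [-0.971, -0.24, -0.001], [0.002, -0.002, -1.0]]
contact_force: [0.7, -0.6, -1.8]
grip_width: 68.2
gripper_force: 0.0
t 20.8 yaw -166.1 q6 137.9 M [-0.03  0.05 -0.04] F [ 0.7 -0.6 -1.8] w 68.18376482114621
wrist
red 104 mean -145.5 min/max -148.0 -142.5 r 55.8 77.5
green 366 mean -144.6 min/max -159.0 -131.5 r 63.3 77.1
red 104 mean -144.7 min/max -147.2 -141.6 r 54.5 76.3
green 366 mean -143.9 min/max -158.5 -130.5 r 62.0 75.8
scene
red 7 mean -153.1 min/max -156.2 -151.1 r 59.6 75.9
green 22 mean -151.8 min/max -162.0 -134.6 r 65.9 79.0
red 7 mean -152.5 min/max -155.6 -150.4 r 58.3 74.6
green 22 mean -151.3 min/max -161.6 -133.7 r 64.6 77.7
top
blue ((253.39602661132812, 152.42799377441406), (18.159801483154297, 69.0660629272461), 89.157470703125) [ 559.9 -183.7   45. ]
orange ((257.0, 188.0), (56.0, 20.0), 90.0) [ 552.3 -166.1   94. ]
```

```bash
python3 -m creep '{"fingers":[0.2,0.2,0.2],"slide":[[0,0,0],[0,0,0],[0,0,0]],"angular":[[0,0,0],[0,0,0],[0,0,0]]}' >/dev/null; python3 -c "
from workcell import arm
print(arm.hand_in())"
```

```text
the job is handed in; nothing more can be done
None
```

The job is handed in: the hub is in the nest, its knob spun loose 89° anticlockwise, and driving it clockwise left the pointer within about 1° of the green arc's middle at about 21 s; seating after release was judged from forces, not a picture.

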